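# Clear the feed slide and crank it to the index

## Task

The offcut lying across the ways of the feed slide blocks the carriage: take it off and drop it in the scrap bin. Then turn the handwheel, regripping as often as needed, until the carriage's pointer stands exactly opposite the pointer of the index clamp, and let go. Move the carriage only by the handwheel, never by pushing it, and leave the index clamp and the other things on the bench as they are.

Things in the scene. Friction and masses are not known exactly. Their poses are not given: they have to be found in the camera images.
- feed_slide: grey rack-and-pinion feed slide fixed to the bench: bed 110 (x) x 300 (y) x 14 mm, two steel ways along y (16 mm wide at x = +-35 mm, tops 30 mm above the bench, 54 mm free between them), end blocks at y = +-144 mm, 36 mm high. Grey gearbox with sloping face at its front right, carrying the handwheel. Origin: centre of the underside; x away from the robot at yaw 0, y left along the ways
- wheel_center (a point): centre of the round black knurled handwheel (60 mm diameter, rim 24 mm thick: 12 mm to each side along its axis); at x -125, y -90, z 95 mm of the feed slide, whose axes it has. The wheel's axis leans 27 deg from vertical towards the robot: (-0.454, 0, 0.891) in the feed slide's frame. The gearbox face lies 30 mm behind this point, with a 20 mm thick shaft between: fingers fit behind the rim
- handwheel (a joint): angle of the handwheel, rad; about 0 at the start, grows counter-clockwise as seen looking at the wheel's face. Geared to the carriage: +1 rad moves it 16 mm to the left (+y of the feed slide). Stiff (about 0.3 N m), no spring, stays where it is left
- carriage (a joint): travel of the carriage, m, about 0 at the start, grows to the left (+y of the feed slide). The carriage is an aluminium plate 100 (x) x 80 (y) x 16 mm, top at 47 mm, with a black radio module fixed on it (top 88 mm); its centre is at y = -100 mm + travel in the feed slide's frame
- carriage_pointer (a point): tip of the dark pointed pointer at the middle of the carriage's front edge, 47 mm above the bench; rides with the carriage
- index_pointer (a point): tip of the pointed steel pointer on top of the index clamp, a dark steel block 18 x 18 x 30 mm with a thumb screw on the rail along the front of the bed; 47 mm above the bench, axes as the feed slide's. The carriage is set when the carriage pointer has the same y in the feed slide's frame as this point
- index (a joint): place of the index clamp along its rail, m, on the same scale as joint carriage: the carriage is set when both values are equal
- offcut: offcut of square aluminium bar 90 (x) x 26 (y) x 26 (z) mm, about 0.1 kg, lying across both ways to the left of the carriage; origin at the centre of its underside (30 mm above the bench at the start), long axis x
- scrap_bin: open dark steel bin fixed to the bench, 130 x 130 x 50 mm high, walls 4 mm; origin at the centre of its underside
- scrap_bin_in (a point): centre of the bin's inner floor, 4 mm above the bench
- flux_bottle: bystander: small amber dropper bottle standing upright, 33 mm diameter, 102 mm high; origin under its centre
- spare_module: bystander: loose black radio module lying flat, 115 (x) x 65 (y) x 40 mm; origin under its centre
- driver_red: bystander: red-handled screwdriver, 180 mm long (y), 26 mm high; origin under its centre
- cutters: bystander: red-handled side cutters, 146 (x) x 44 x 11 mm; origin under its centre
- marker_pen: bystander: blue and white marker pen, 135 mm long (y), 17 mm thick; origin under its centre

How it is judged:
On the way, in this order (a step that is already met when the one before it is completed fails the run):
1. the offcut lies in the scrap bin (x of offcut in the frame of scrap_bin_in between -0.06 and 0.06 m and y of offcut in the frame of scrap_bin_in between -0.06 and 0.06 m and z of offcut in the frame of scrap_bin_in below 0.045 m and linear speed of offcut below 0.05 m/s), for 0.2 s.
2. the carriage pointer stands opposite the index pointer within 3 mm (y of carriage_pointer in the frame of index_pointer between -0.003 and 0.003 m), for 0.2 s.
At the end, for the whole second after the job is handed in: The offcut lies at rest in the scrap bin (its centre over the bin floor and below the rim), and the carriage stands still with its pointer opposite the index pointer within 3 mm along the ways (all of step 1 and all of step 2 and velocity of joint carriage between -0.003 and 0.003 m/s); the robot touches nothing.
It fails at once if the robot pushes the carriage or its module directly (over 3 N) (contact force between any of the fingers, the arm and carriage above 3 N).
It fails at once if the index clamp is shifted by more than 3 mm (distance of index_pointer from where it was at the start of the episode above 0.003 m).
It fails at once if the flux bottle is tipped (angle between flux_bottle's own z axis and vertical above 0.5 rad).
It fails at once if one of the bystanders is moved by more than 30 mm (distance of any of flux_bottle, spare_module, driver_red, cutters, marker_pen from where it was at the start of the episode above 0.03 m).
It also fails if it takes over 70 s, if anything falls off the work surface, if the arm or the gripper's body presses on something with over 40 N, if the wrist force passes 120 N, or if a joint passes its speed limit or range.

## Robot

A 6-joint arm with a two-finger parallel gripper is mounted at the origin on a cart in front of the work surface, level with it; the furniture and walls round the work are solid. World frame = base frame: x ahead of the robot, y to its left, z up, the work surface at z = 0. Lengths are in m, angles in rad, forces in N, time in s.
With the tool pointing down it reaches from about 0.35 to 0.975 m from the base axis. Payload 17.4 kg.
Tool frame: the origin (TCP) lies between the finger pads; the fingertips stand 19 mm ahead of it and the grasp point (between the pads) is the TCP; z points along the fingers, y is the direction in which the jaws open and shut (so a half turn about z gives the same grasp; the last joint's range is limited). The gripper opens to 85 mm and grips with 20 to 120 N. Pads are 22 mm wide; open, the fingers measure 114 mm over their backs; the gripper's body (76 mm by 85 mm) begins 54 mm behind the grasp point. The pads swing forward as they close: fully open they stand 13 mm farther back than shut.
Start: joints at [-1.289, 0.116, 1.442, -0, 1.584, -0.038], TCP at [0.212, -0.641, 0.25] pointing down, gripper open.
Joint ranges: [-2.83, 2.83], [-0.83, 2.19], [0.07, 2.5], [-1.14, 4.28], [0.01, 3], [-2.97, 2.97]. Speed limits (rad/s): [1.89, 1.89, 2.22, 3.14, 3.14, 3.14].

## Interface

Orientations are given as a rotation vector (axis times angle).
In Python, from bench import r gives the robot as it stands. The module is installed in compiled form; this text tells all that it offers. Calls block until the motion is done:
- r.move_pose(position, orientation): joint-space move of the TCP to a pose.
- r.move_linear(position, rotation=None, max_speed=0.15, guard=None): straight line of the TCP; rotation=None keeps the orientation; max_speed is the mean speed in m/s. With guard (N) it stops when the force on the tool has changed by that much, and returns True; else False.
- r.move_j(angles): joint-space move.
- r.release() and r.close(newtons=None): open the fingers fully, or close them until they stop; newtons is the grip in N (None keeps the last).
- r.pause(seconds).
- r.ik(position, orientation): joint angles nearest the present ones, or None.
- r.get_obs(): the state.
- r.capture(name): name is "side" or "top"; returns (picture, depth): 384x512x3 uint8, red, green, blue; 384x512 float32, m along the optical axis (not along the pixel's ray), 0 where there is no reading.
- r.get_calibration(name): a dict with "K" (3x3 intrinsics, pixels), "rvec" (rotation vector, rad) and "tvec" (3), from world to camera coordinates, as OpenCV has them. Camera axes: x right, y down, z forward; pixel columns grow to the right and rows downward; lengths in m; the calibration is good to about 2 mm. A picture is of the moment at which its call begins. get_calibration takes no time and is no camera call.
A pose or a line that the arm cannot do raises r.MotionError and nothing moves.
- r.close_job(): hands the job in, once; it reports no verdict.
The state is a dict: "t": time; "qpos": joint angles; "qd": joint speeds; "joint_efforts": joint torques, N m; "tcp_pos": TCP position; "orientation": TCP orientation; "wrist_force": force on the tool from outside, world axes, zero at the start; "moment": the same for the moment, N m; "gripper_width": opening from 0.0 (shut) to 1.0 (fully open).
Only numpy, scipy, OpenCV 4.12 (cv2) and the standard library are available. Lean on these libraries where they do the work, as an engineer would, in place of code of your own. Each camera call takes 0.05 s, during which the arm holds its last target. There are 200 camera calls.

## Working session

There is one attempt and no reset: what is moved stays moved. The work goes in short steps, each a Python script; the robot and the scene stay as the last script left them, time stands still between calls to the robot, and variables do not carry over. Pictures are saved under pics/ and viewed, on a budget of 10 in all, crops included, one or two more only if the job needs it, and the job is handed in when it is done.

```bash
mkdir -p pics; cat > h.py <<'E'
import numpy as np, cv2
from bench import r
from scipy.spatial.transform import Rotation as R
def cal(n):
    c=r.get_calibration(n); M=cv2.Rodrigues(np.array(c["rvec"],float))[0]
    return np.array(c["K"]),M,np.array(c["tvec"],float).ravel()
def ray(n,u,v,z):
    K,M,t=cal(n); d=M.T@np.linalg.inv(K)@[u,v,1]; o=-M.T@t
    return o+d*(z-o[2])/d[2]
def cloud(n,dep):
    K,M,t=cal(n); v,u=np.mgrid[:dep.shape[0],:dep.shape[1]]
    p=np.stack([(u-K[0,2])/K[0,0]*dep,(v-K[1,2])/K[1,1]*dep,dep],-1)
    P=(p-t)@M; P[dep==0]=np.nan; return P
def proj(n,p):
    K,M,t=cal(n); q=K@(M@np.array(p)+t); return q[:2]/q[2]
E
python3 - <<'E'
from h import *
o=r.get_obs(); print(o)
for n in("top","side"):
    p,d=r.capture(n); np.savez(f"{n}0.npz",p=p,d=d)
    cv2.imwrite(f"pics/{n}0.png",cv2.resize(p[:,:,::-1],(800,600)))
    K,M,t=cal(n); print(n,K[0,0],-M.T@t,M[2])
E
```

```text
{'t': 0.0, 'qpos': array([-1.28878830e+00,  1.16463290e-01,  1.44225161e+00,  3.14710354e-06,
        1.58402557e+00, -3.78120240e-02]), 'qd': array([-0.00090542, -0.00019014,  0.00124178, -0.0015015 ,  0.00059242,
        0.0004598 ]), 'joint_efforts': array([ 4.67029517e-03, -7.31981206e+01, -6.32494497e+01,  2.03654531e-05,
        6.17991260e-03,  2.10343887e-05]), 'tcp_pos': array([ 0.21215348, -0.64061057,  0.24958595]), 'orientation': array([-3.10038586e+00, -5.00052447e-01,  2.14611994e-04]), 'wrist_force': array([-0.67871636,  0.13896881,  0.05625903]), 'moment': array([ 0.04228484,  0.03646344, -0.0031078 ]), 'gripper_width': 0.9977705043785382}
top 392.55761505033564 [0.39145729 0.0394841  1.11663106] [ 0.09997667 -0.02808242 -0.99459341]
side 392.2663185439838 [0.30756027 0.92219033 0.76078063] [ 0.15563005 -0.78984734 -0.59322886]
```

View pics/top0.png

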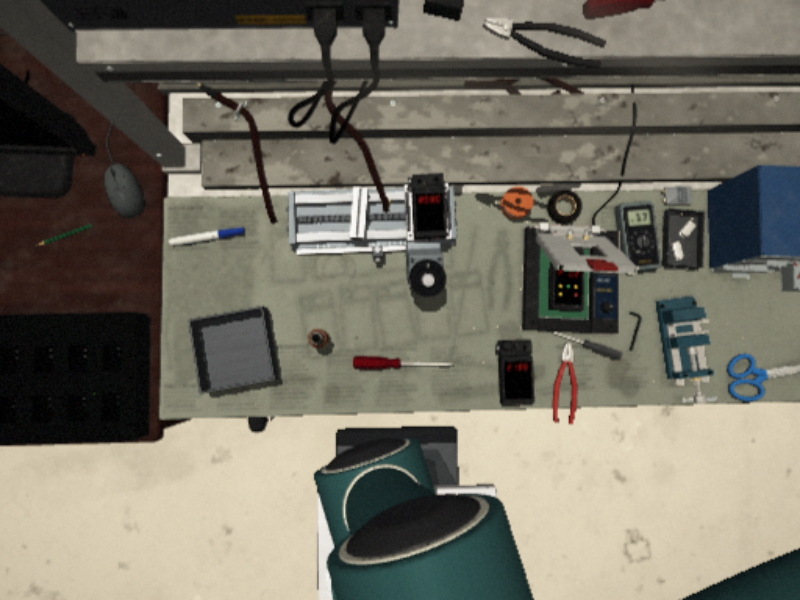

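View pics/side0.png

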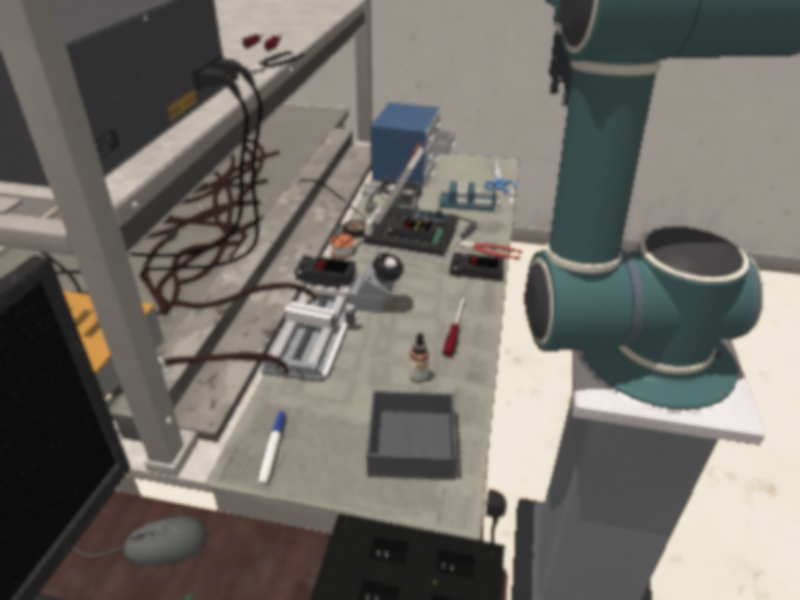

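Top view (800x600): slide spans (290–455, 185–250), offcut at (358,213), carriage and module at (428,210), wheel at (428,280), clamp at (378,258), bin at (235,350) and bottle at (318,338). The side view agrees. Next I'll measure.

```bash
python3 - <<'E'
from h import *
f=np.load("top0.npz"); p,d=f["p"],f["d"]; P=cloud("top",d)
c=p[108:208,176:304]; cv2.imwrite("pics/crop0.png",cv2.resize(c[:,:,::-1],None,fx=6.2,fy=6,interpolation=cv2.INTER_CUBIC))
s=0.64
def box(m,name,x0,x1,y0,y1):
    k=np.zeros(m.shape,np.uint8); k[int(y0*s):int(y1*s),int(x0*s):int(x1*s)]=1
    k=(m&(k>0)).astype(np.uint8); n,l,st,ce=cv2.connectedComponentsWithStats(k)
    i=1+np.argmax(st[1:,4]); Q=P[l==i]; 
    b=cv2.minAreaRect(Q[:,:2].astype(np.float32)); print(name,len(Q),"rect",np.round(b[0],4),np.round(b[1],4),round(b[2],2),"zmed",np.nanmedian(Q[:,2]).round(4)); return Q
Z=P[...,2]
print("bench z",np.nanmedian(Z[int(300*s):int(320*s),int(500*s):int(520*s)]))
box((Z>.049)&(Z<.063),"offcut",335,375,180,245)
box((Z>.02)&(Z<.063),"slide",280,462,170,255)
box((Z>.0)&(Z<.063),"bed",280,462,170,252)
box((Z>.075)&(Z<.1),"module",400,450,165,245)
box((Z>.07)&(Z<.13),"wheel",400,455,250,305)
box((Z>.02)&(Z<.06),"bin",180,290,295,405)
box((Z>.03)&(Z<.12),"bottle",300,335,320,360)
box((Z>.022)&(Z<.07),"clamp",368,390,248,270)
g=p.min(2); w=(g>170); 
ys,xs=np.nonzero(w[int(260*s):int(300*s),int(412*s):int(445*s)]); u,v=xs.mean()+int(412*s),ys.mean()+int(260*s)
print("hub px",u,v,len(xs),ray("top",u,v,.105), P[int(v),int(u)])
E
```

```text
bench z -0.0013907668393001635
offcut 307 rect [0.6381 0.0754] [0.026  0.0905] 84.76 zmed 0.0544
slide 1842 rect [0.624  0.0521] [0.1244 0.3059] 1.55 zmed 0.0346
bed 4706 rect [0.6494 0.0557] [0.3321 0.1575] 88.94 zmed 0.0215
module 13 rect [ 0.6673 -0.0378] [0.0138 0.0116] 85.05 zmed 0.0761
wheel 573 rect [ 0.5233 -0.0396] [0.0758 0.0604] 0.87 zmed 0.0995
bin 547 rect [0.4033 0.2985] [0.1302 0.1312] 9.41 zmed 0.0458
bottle 129 rect [0.4188 0.1494] [0.0323 0.0295] 88.51 zmed 0.0633
clamp 57 rect [0.5666 0.0444] [0.0167 0.0245] 89.65 zmed 0.0399
hub px 273.6363636363636 178.66666666666666 33 [ 0.51148666 -0.03966951  0.105     ] [ 0.51274239 -0.03772953  0.10933716]
```

View pics/crop0.png

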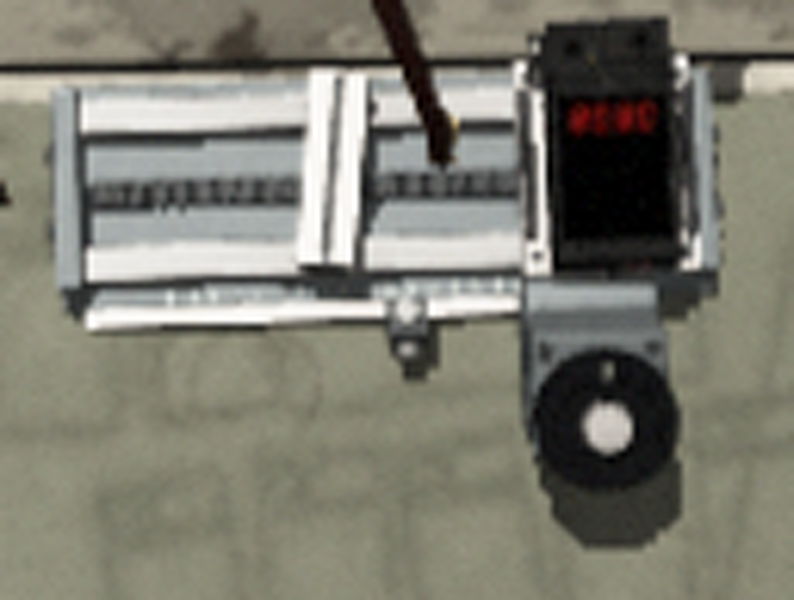

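Crop: offcut at (335,165), clamp pointer near (407,310), wheel hub at (607,428). The carriage pointer is hidden beside the gearbox top, and a cable end hangs at (445,150). Next I'll check cable height and plan the IK.

```bash
cat >> h.py <<'E'
def down(yaw): # tool z down, jaws along world y rotated by yaw
    return (R.from_euler("z",yaw)*R.from_euler("x",np.pi)).as_rotvec()
YAW=np.radians(1.55)
S=R.from_euler("z",YAW)
AX=S.apply([-.454,0,.891]); WC=np.array([.517,-.0397,.095])
def wheelrot(a): # tool axis into the wheel, jaw direction turned by a about wheel axis
    z=-AX/np.linalg.norm(AX); y=S.apply([0,1,0]); x=np.cross(y,z)
    return (R.from_rotvec(-z*a)*R.from_matrix(np.c_[x,y,z])).as_rotvec()
E
python3 - <<'E'
from h import *
f=np.load("top0.npz"); P=cloud("top",f["d"]); 
for u,v in[(247,132),(247,129),(244,122),(241,115),(238,108),(232,98)]: print(u,v,P[v,u].round(3))
Z=P[...,2]; k=np.zeros(Z.shape,bool); k[110:160,214:240]=1; k&=(Z>.049)&(Z<.063)
Q=P[k][:,:2]; ev=np.linalg.svd(Q-Q.mean(0))[2][0]; print("offcut",Q.mean(0),np.degrees(np.arctan2(ev[1],ev[0])))
# way front edge line fit for yaw: bed points z .025-.033 near ways
pc=P[110:165,184:262].reshape(-1,3); pc=pc[(pc[:,2]>.024)&(pc[:,2]<.034)]
for lo,hi in[(.59,.62),(.66,.69)]:
    q=pc[(pc[:,0]>lo)&(pc[:,0]<hi)]; print(len(q),np.polyfit(q[:,1],q[:,0],1))
for a in np.radians([-180,-135,-90,-45,0,45,90,135,180]): 
    q=r.ik(WC,wheelrot(a)); print(round(np.degrees(a)),None if q is None else np.round(q,2))
for y in(0,np.pi):
    print(r.ik([.638,.0754,.045],down(y-.07)), r.ik([.403,.2985,.071],down(y+.16)))
E
```

```text
247 132 [0.648 0.026 0.058]
247 129 [0.654 0.026 0.065]
244 122 [0.671 0.034 0.077]
241 115 [0.688 0.042 0.086]
238 108 [0.707 0.049 0.087]
232 98 [0.738 0.065 0.076]
offcut [0.63753586 0.07549067] 175.028673083112
368 [-0.00499473  0.60292244]
323 [-0.01665758  0.67355863]
-180 [-0.17 -0.43  2.23  0.12  0.88  1.32]
-135 [-0.17 -0.43  2.23  0.12  0.88  0.53]
-90 [-0.17 -0.43  2.23  0.12  0.88 -0.25]
-45 [-0.17 -0.43  2.23  0.12  0.88 -1.04]
0 [-0.17 -0.43  2.23  0.12  0.88 -1.82]
45 [-0.17 -0.43  2.23  0.12  0.88 -2.61]
90 [-0.17 -0.43  2.23  0.12  0.88  2.89]
135 [-0.17 -0.43  2.23  0.12  0.88  2.1 ]
180 [-0.17 -0.43  2.23  0.12  0.88  1.32]
[0.07793332 0.17449853 1.72025303 0.         1.2468411  1.71872965] [ 0.58665064 -0.15885292  2.00992604  0.          1.29051953  1.99744697]
[ 0.07793332  0.17449853  1.72025303  0.          1.2468411  -1.42286301] [ 5.86650643e-01 -1.58852920e-01  2.00992604e+00 -4.44089210e-16
  1.29051953e+00 -1.14414568e+00]
```

```bash
python3 - <<'E'
from h import *
o=down(np.pi-.087); x,y=.622,.0768
r.release()
r.move_pose([x,y,.2],o); r.move_linear([x,y,.09],max_speed=.2); print("guard",r.move_linear([x,y,.050],max_speed=.06,guard=8))
r.close(40); w=r.get_obs(); print(w["gripper_width"],w["tcp_pos"],w["t"])
r.move_linear([x,y,.2],max_speed=.15); print(r.get_obs()["gripper_width"])
# offcut centre sits 15.5 mm beyond the grasp along its axis
c=np.array([.403,.2985]); yb=np.radians(9.4); g=c-.0155*np.array([np.cos(yb),np.sin(yb)])
r.move_pose([*g,.2],down(np.pi+yb)); r.move_linear([*g,.073],max_speed=.12)
r.pause(.2); r.release(); r.pause(.3); r.move_linear([*g,.2],max_speed=.25)
q=r.get_obs(); print(q["t"],q["wrist_force"])
q0=q["qpos"]
# stand by above the wheel, out of the way of the pictures
r.move_pose(WC+AX*.12,wheelrot(np.radians(92)))
print(r.get_obs()["qpos"].round(2),r.get_obs()["t"])
p,d=r.capture("top"); np.savez("top1.npz",p=p,d=d); cv2.imwrite("pics/top1.png",cv2.resize(p[110:280,100:330,::-1],None,fx=3.4,fy=3.4,interpolation=cv2.INTER_CUBIC))
E
```

```text
guard False
0.2996426060634847 [0.62212016 0.07683461 0.05027353] 5.3167
0.2952044411378814
10.6667 [-0.85144153 -0.27114027 -0.6728984 ]
[-0.2  -0.66  2.19  0.11  1.15  2.85] 13.9917
```

View pics/top1.png

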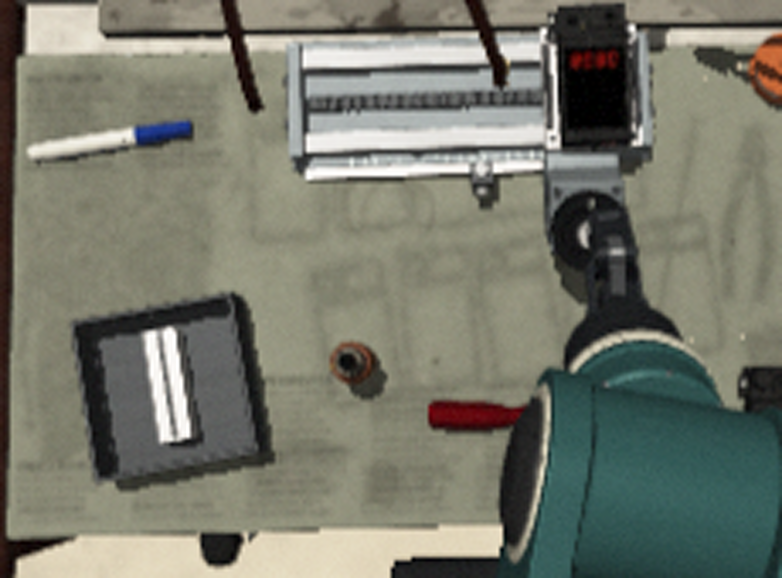

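The offcut lies in the bin (165,385), clear of the walls. The clamp is at (485,175) and nothing else has moved. Next I'll grip the wheel.

```bash
python3 - <<'E'
from h import *
o=wheelrot(np.radians(92)); p=WC+AX*.002
r.move_linear(WC+AX*.06,max_speed=.2); print("guard",r.move_linear(p,max_speed=.06,guard=8))
b=r.get_obs(); r.close(60); w=r.get_obs(); print(w["gripper_width"],b["wrist_force"].round(1),w["wrist_force"].round(1),w["tcp_pos"],p)
q=np.array(w["qpos"]); 
q[5]-=.5; r.move_j(q); w=r.get_obs(); print(w["wrist_force"].round(1),w["moment"].round(2),w["gripper_width"],w["t"],w["qpos"][5])
p,d=r.capture("top"); cv2.imwrite("pics/top2.png",cv2.resize(p[108:208,176:304,::-1],None,fx=6,fy=6,interpolation=cv2.INTER_CUBIC))
E
```

```text
guard False
0.6867657040029974 [ 0.1 -0.1  0.6] [-20.   -0.1  11.9] [ 0.5153027  -0.03976514  0.0968728 ] [ 0.51609233 -0.03972456  0.096782  ]
[-5.9 -0.7  3.3] [-0.44  1.21  0.11] 0.6836184567471139 16.55 2.3563484861530943
```

View pics/top2.png

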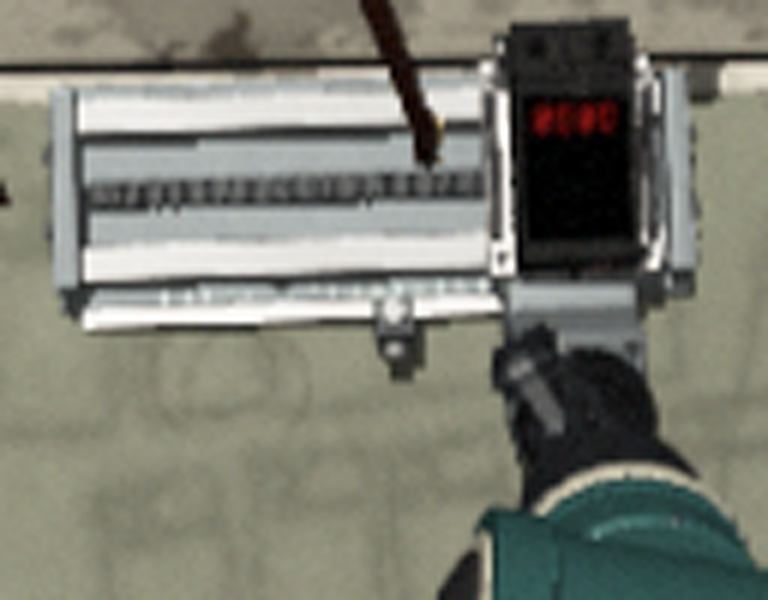

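The carriage followed by about 8 mm, so the grip works. The clamp pointer is at (397,308). I'll turn on, then measure.

```bash
python3 - <<'E'
from h import *
q=np.array(r.get_obs()["qpos"])
for k in range(3):
    q[5]-=1.3; r.move_j(q); w=r.get_obs(); print(w["wrist_force"].round(1),w["gripper_width"].round(3),round(w["t"],2),w["qpos"][5].round(3))
for n in("top","side"):
    p,d=r.capture(n); np.savez(f"{n}3.npz",p=p,d=d)
    if n=="top": a=cv2.resize(p[130:180,200:300,::-1],None,fx=7,fy=7,interpolation=cv2.INTER_CUBIC)
    else: 
        u,v=proj("side",[.58,.02,.047]).astype(int); print(u,v); b=cv2.resize(p[v-15:v+20,u-50:u+50,::-1],None,fx=7,fy=7,interpolation=cv2.INTER_CUBIC)
cv2.imwrite("pics/c3.png",np.vstack([a,b]))
E
```

```text
Traceback (most recent call last):
AttributeError: 'float' object has no attribute 'round'
```

```bash
python3 - <<'E'
from h import *
q=np.array(r.get_obs()["qpos"]); print(q[5])
for k in range(2):
    q[5]-=1.3; r.move_j(q); w=r.get_obs(); print(w["wrist_force"].round(1),w["gripper_width"],w["t"],w["qpos"][5])
for n in("top","side"):
    p,d=r.capture(n); np.savez(f"{n}3.npz",p=p,d=d)
    if n=="top": a=cv2.resize(p[130:180,200:300,::-1],None,fx=7,fy=7,interpolation=cv2.INTER_CUBIC)
    else: 
        u,v=proj("side",[.58,.02,.047]).astype(int); print(u,v); b=cv2.resize(p[v-15:v+20,u-50:u+50,::-1],None,fx=7,fy=7,interpolation=cv2.INTER_CUBIC)
cv2.imwrite("pics/c3.png",np.vstack([a,b]))
E
```

```text
1.059949438209703
[ 4.5 -2.5 -5.3] 0.6830424931516713 18.9667 -0.23668682173168012
[10.4 -0.6 -6.1] 0.6812740896890607 20.15 -1.5366778824328875
223 191
```

View pics/c3.png

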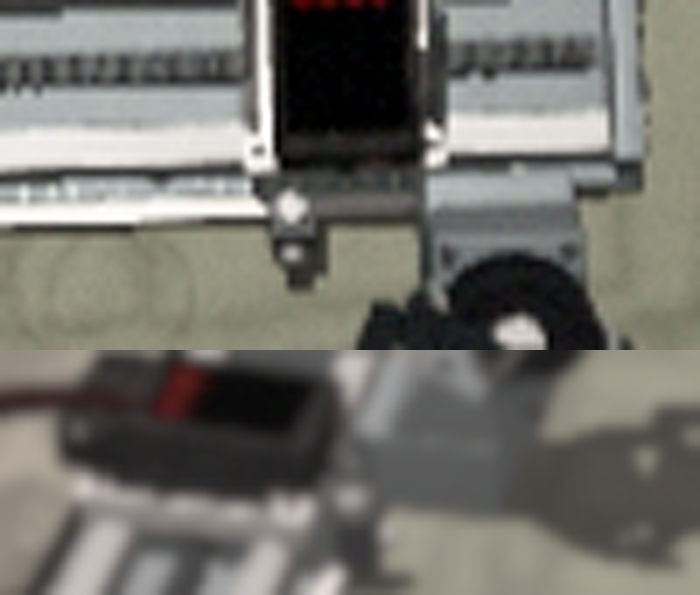

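Carriage plate edges are at x≈247 and 443 in the crop (middle 345), clamp pin at 291, so about 21 mm (1.3 rad) is left. I'll turn 1.1 rad, then measure finely.

```bash
python3 - <<'E'
from h import *
q=np.array(r.get_obs()["qpos"]); q[5]-=1.1; r.move_j(q); r.pause(.2); w=r.get_obs(); print(w["wrist_force"].round(1),w["gripper_width"],w["t"],w["qpos"][5])
I=np.mean([r.capture("top")[0].astype(float) for _ in range(12)],0); np.save("I4.npy",I)
a=cv2.resize(I[128:178,195:265,::-1].astype(np.uint8),None,fx=10,fy=10,interpolation=cv2.INTER_CUBIC)
# overlay nothing; mark ruler ticks every 5 px
for u in range(195,265,5): cv2.line(a,((u-195)*10+5,0),((u-195)*10+5,8),(0,255,255),1)
cv2.imwrite("pics/c4.png",a)
# rows in slide frame: image direction of y axis
for y in(-.05,0,.05): print(proj("top",[.58-.027*y,y,.047]))
g=I.mean(2).round().astype(int)
for v in range(148,166): print(v,g[v,222:262])
E
```

```text
[ 0.6  5.7 -2.8] 0.6827583042119622 21.475 -2.6324746259229364
[275.08665209 156.00839258]
[257.0282667  156.82324868]
[238.91851975 157.6404224 ]
148 [198 200 207 210 218 216 159  78 132 246 146  28  24   5   4   5   4  10
  11  10  10   9   8   8  10  16  15  13   7  10  23  90 213 179  78 122
 228 228 227 228]
149 [229 228 228 229 228 223 179 208 217 246 143  24  27  25  24  23  24  33
  31  29  29  28  25  28  29  33  34  32  28  28  31  83 208 226 172 123
 227 227 226 226]
150 [229 228 228 228 228 223 193 246 231 227 172  27  35  40  38  38  40  42
  38  39  36  37  39  40  41  40  40  39  37  35  38  59 139 145 192 126
 225 225 224 224]
151 [228 228 227 227 227 222 197 231 103 130 205  30  42  41  37  38  38  35
  34  32  32  32  33  34  33  33  33  32  31  27  31  34  79 118 194 123
 200 198 196 187]
152 [226 226 225 221 216 210 204 242 178 217 228  24  32  28  22  23  23  23
  21  19  20  19  20  25  34  30  20  19  16  15  14  33 114 212 242 110
 120 117 111  87]
153 [180 179 176 169 156 148 169 249 239 247 239  29  11  11  12  10  12   9
  10  13  10  11  15  30  45  39  31
[... 1370 characters left out ...]
62  99 100
  98  80  70  93]
162 [ 93  93  96  96  96  95  98  99  99  99  98  98 100 101 100  93  68 107
 101  95  97 101  99  49  59  99  99  98  97  97  96  96  99 107 143 144
 138 110  64  85]
163 [125 131 137 138 138 138 141 143 142 141 141 142 143 145 143 137  94  89
  83  84  81  77  79  47  70 142 143 141 140 139 139 139 142 143 142 141
 138 110  60  75]
164 [124 126 132 137 140 141 142 143 142 141 142 142 142 144 144 138 102  39
  46  55  51  37  33  46  72 140 140 140 139 139 139 140 142 142 140 141
 140 121  59  70]
165 [129 127 126 132 140 143 144 144 142 142 143 143 145 145 143 140 115  43
  92 140 118  63  37  49  70 137 138 139 138 139 140 140 141 141 141 142
 142 133  57  68]
```

View pics/c4.png

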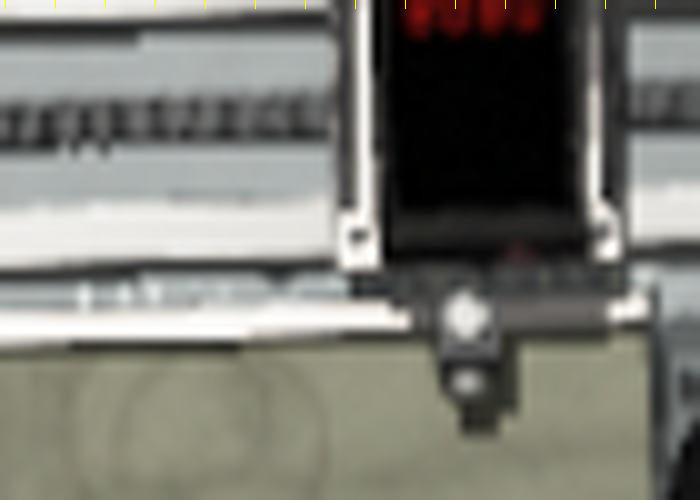

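Averaged picture: index pin at column 241.0. The carriage middle, from plate edges at 228.25 and 256.7 plus the dark pointer tip, is at about 242.7–243, which leaves roughly 4.5–5 mm. I'll turn the rest, release and check.

```bash
python3 - <<'E'
from h import *
q=np.array(r.get_obs()["qpos"]); q[5]-=.285; r.move_j(q); r.pause(.2); w=r.get_obs(); print(w["t"],w["qpos"][5])
r.release(); r.move_linear(np.array(r.get_obs()["tcp_pos"])+AX*.08,max_speed=.15); print(r.get_obs()["t"],r.get_obs()["wrist_force"])
I=np.mean([r.capture("top")[0].astype(float) for _ in range(12)],0); np.save("I5.npy",I)
S2=np.mean([r.capture("side")[0].astype(float) for _ in range(6)],0)
a=cv2.resize(I[138:173,215:275,::-1].astype(np.uint8),None,fx=10,fy=10,interpolation=cv2.INTER_CUBIC)
u,v=proj("side",[.585,.0444,.047]).astype(int); print(u,v)
b=cv2.resize(S2[v-12:v+13,u-30:u+30,::-1].astype(np.uint8),None,fx=10,fy=10,interpolation=cv2.INTER_CUBIC)
cv2.imwrite("pics/c5.png",np.vstack([a,b]))
g=I.mean(2).round().astype(int)
for v in range(151,160): print(v,g[v,222:262])
sl=lambda u,v:S.inv().apply(ray("top",u,v,.047))[1]
print(sl(241,158)-sl(242.6,153.5),sl(241,158))
E
```

```text
22.65 -2.9140008744313173
23.725 [-0.90564083 -1.13489426 -0.08213929]
219 196
151 [229 228 228 228 232 243 160 148 238  26  37  42  41  41  35  34  35  33
  33  33  32  33  35  32  31  33  32  31  30  26  49 100 137 238 211 207
 200 198 196 189]
152 [227 227 225 222 224 240 166 190 235  48  31  31  30  30  21  21  25  22
  21  23  22  21  24  26  31  19  17  16  15  24  98 209 212 239 148 140
 122 118 111  88]
153 [180 180 176 170 180 243 239 240 244  94  13   9  10  11  11  11  11  11
  12  12  12  17  32  36  41  27  18  20  21  41 120 228 225 206  65  60
  60  60  60  60]
154 [ 59  58  59  58 101 215 228 224 209 106  41  38  34  37  36  46  47  44
  30  24  32  47  56  56  55  54  46  53  46  58  80  74  73  70  87 120
 124 142 130 110]
155 [ 59  64  97 126 126 133 145  70  72  74  61  61  60  63  61  71  75  73
  52  45  65  67  67  71  69  66  67  81  62  65  76  67  61  64 106 172
 179 207 178 167]
156 [125 132 171 180 181 185 187  59  62  73  64  61  62  73  61  64  75  74
  63  78  80  61  61  68  67  58  62  73  58  60  68  65  57  62  96 150
 156 178 141 179]
157 [172 172 186 164 161 160 144  61  62  70  66  62  65  73  65  66  72  85
 128 166 108  71  74  72  73  72  73  80  80  79  79  79  80  78 115 206
 202 162  98 176]
158 [226 225 221 220 219 213 196  80 107 196 197 186  83  85  85  82  75 128
 203 223 188 143  97  94  94  94  97 103 103 103 103 126 203 202 215 247
 245 209  97 175]
159 [250 250 250 250 250 248 246 203 215 248 248 242 101 102 102 100  85 156
 228 228 227 188 103 104 103 103 101 101 100 100  99 133 231 230 229 224
 216 168  99 155]
0.00499897643192658 0.028647200812365166
```

View pics/c5.png

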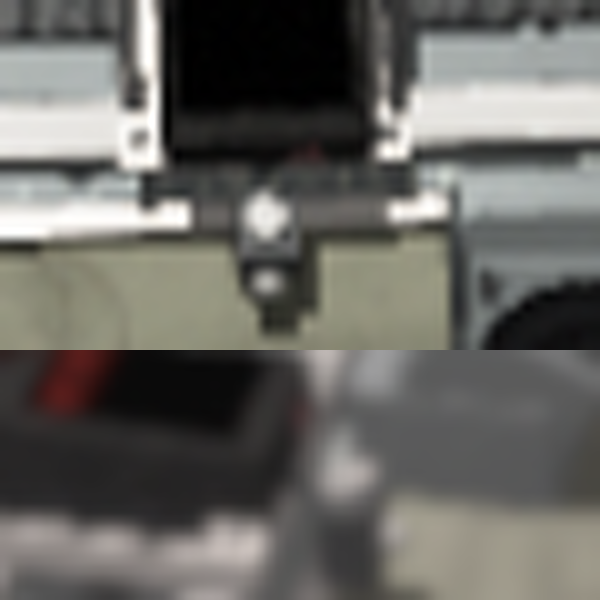

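The carriage middle is at column 240.9 and its dark pointer tip at 240.7–241.0, against 241.0 for the index pin. That is about 0.3 mm off in the slide frame. The hand is off the wheel and nothing is touching, so I'm handing in.

```bash
python3 - <<'E'
from h import *
r.close_job(); print(r.get_obs()["t"])
E
```

```text
the job is handed in; nothing more can be done
the job is handed in; nothing more can be done
```

I dropped the offcut in the scrap bin, then turned the handwheel about 5.8 rad in a single grip, let go, backed off 80 mm and handed in.

- **Alignment:** the last averaged top view put the carriage pointer about 0.3 mm from the index pointer, with an uncertainty of roughly 0.8 mm against the 3 mm allowed. The plate edges and the dark pointer tip agreed to about 0.2 px. The side view was too blurred to confirm it independently.
- **Offcut:** it was seen lying flat in the bin, clear of the walls, after the drop. I did not re-check it at the end.
- **Clamp and bystanders:** the clamp read the same column before and after the last turn. The bottle, pen and driver looked undisturbed after the drop. I did not measure any bystander's movement or check the cutters and spare module again.
- **Robot:** the wrist force at the end was about 1.5 N, near its free reading, so nothing was being touched. The clock stood at about 24 s when the fingers were clear.

No check failed. The hand-in gave no verdict.

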